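# Refill the studio light's battery box

## Task

Refill the studio light's battery box: press its red release tab in so that the cover springs ajar, swing the cover fully up and open, and stand a spare battery down in every empty bay, leaving the batteries already in there where they are. Then push the cover down until it snaps shut and only after that throw the green-tipped power lever fully over to on; any spares left over belong in the green tray. Do not disturb the bottle, mug and tape on the desk.

Things in the scene. Friction and masses are not known exactly. Their poses are not given: they have to be found in the camera images.
- pack: Grey battery box of a studio light, fixed to the table: 182 mm (x) x 130 mm (y), walls 5 mm thick and 50 mm high, floor 4 mm thick (yellow). Origin at the centre of its underside on the table, z up. Its own +y side carries the cover's hinge, its -y side the red release tab, its +x end the power switch. Four bays in a row along its x.
- bay0 (a point): Centre of the floor of bay 0 (4 mm above the table), axes as the box's: a pocket 38 mm (x) x 52 mm (y) between ribs 8 mm high and 4 mm thick; bays 42 mm apart along x; 30 mm of free floor beyond the ribs in +-y. A battery stands in it upright, 34 mm side along x (either way round), its top 44 mm above the table. Filled or empty at the start.
- bay1 (a point): Centre of the floor of bay 1 (4 mm above the table), axes as the box's: a pocket 38 mm (x) x 52 mm (y) between ribs 8 mm high and 4 mm thick; bays 42 mm apart along x; 30 mm of free floor beyond the ribs in +-y. A battery stands in it upright, 34 mm side along x (either way round), its top 44 mm above the table. Filled or empty at the start.
- bay2 (a point): Centre of the floor of bay 2 (4 mm above the table), axes as the box's: a pocket 38 mm (x) x 52 mm (y) between ribs 8 mm high and 4 mm thick; bays 42 mm apart along x; 30 mm of free floor beyond the ribs in +-y. A battery stands in it upright, 34 mm side along x (either way round), its top 44 mm above the table. Filled or empty at the start.
- bay3 (a point): Centre of the floor of bay 3 (4 mm above the table), axes as the box's: a pocket 38 mm (x) x 52 mm (y) between ribs 8 mm high and 4 mm thick; bays 42 mm apart along x; 30 mm of free floor beyond the ribs in +-y. A battery stands in it upright, 34 mm side along x (either way round), its top 44 mm above the table. Filled or empty at the start.
- cover (a joint): Angle of the white cover (rad): 0 shut, 2.1 fully open (stop). Plate 182 x 126 x 5 mm, underside 52 mm above the table when shut, hinged at the box's +y edge. Latched until the tab is pressed; then it springs up to about 0.5 rad if nothing is in the way. Stiff: stays where left from there on. Pressed down at the free edge (2 N, then about 5 N) it snaps shut and latches.
- cover_hinge (a point): Middle of the cover's hinge line, which runs along the box's x, 60 mm from its centre in +y and 52 mm above the table; axes as the box's.
- cover_grip (a point): Centre of the orange grip in the middle of the cover's free edge: a bar 16 mm in diameter, 30 mm long along the hinge direction (box's x), on a stalk 14 x 10 mm; 116 mm from the hinge line, 31 mm above the cover's underside, 26 mm above its upper face. Pinched by its two ends (30 mm apart) it turns between the fingers as the cover swings. Axes: the cover's.
- release_tab (a joint): Travel of the red release tab (m): 0 at rest, 0.008 fully pressed in, inward along the box's +y. Spring: 1.5 N at the start, 3.5 N at the end; it comes back when let go. The latch frees the cover at about 4.5 mm.
- tab_face (a point): Middle of the outer face of the red tab (28 mm wide along x, 24 mm high, its centre 30 mm above the table) on the box's -y wall; the face stands 10 mm off the wall at rest. Axes as the box's.
- power (a joint): Angle of the green-tipped power lever (rad): 0 off (leaning to the box's -y), 1.0 on (leaning to +y, its end stop). It stays where it is left; moving its tip takes about 1.5 N.
- power_tip (a point): Centre of the green ball (26 mm in diameter) on the tip of the power lever, which is 50 mm long and pivots 22 mm above the table about the box's x direction, 122 mm from the box's centre beyond its +x end; the ball's centre is about 66 mm above the table at off and at on, 72 mm in between.
- tray_in (a point): Centre of the inner floor (3 mm above the table) of the fixed green spares tray, inside 170 mm (its x) x 84 mm (its y), walls 3 mm thick, 16 mm high above the table.
- cell_a: A battery (black, blue top with a white stripe) that sits in one of the bays from the start, or is absent: 34 x 48 x 40 mm (own x, y, z), 0.15 kg; origin at the centre of its underside, z up. It is to stay where it is.
- cell_b: A battery (black, blue top with a white stripe) that sits in one of the bays from the start, or is absent: 34 x 48 x 40 mm (own x, y, z), 0.15 kg; origin at the centre of its underside, z up. It is to stay where it is.
- cell_c: A battery (black, blue top with a white stripe) that sits in one of the bays from the start, or is absent: 34 x 48 x 40 mm (own x, y, z), 0.15 kg; origin at the centre of its underside, z up. It is to stay where it is.
- cell_d: A battery (black, blue top with a white stripe) that sits in one of the bays from the start, or is absent: 34 x 48 x 40 mm (own x, y, z), 0.15 kg; origin at the centre of its underside, z up. It is to stay where it is.
- spare_a: A charged spare battery, black, blue top with a white stripe, lying loose on the table beside the box, upright, or absent: 34 x 48 x 40 mm (own x, y, z), 0.15 kg; origin at the centre of its underside, z up. 
- spare_b: A charged spare battery, black, blue top with a white stripe, lying loose on the table beside the box, upright, or absent: 34 x 48 x 40 mm (own x, y, z), 0.15 kg; origin at the centre of its underside, z up. 
- spare_c: A charged spare battery, black, blue top with a white stripe, lying loose on the table beside the box, upright, or absent: 34 x 48 x 40 mm (own x, y, z), 0.15 kg; origin at the centre of its underside, z up. 
- spare_d: A charged spare battery, black, blue top with a white stripe, lying loose on the table beside the box, upright, or absent: 34 x 48 x 40 mm (own x, y, z), 0.15 kg; origin at the centre of its underside, z up. 
- sanitizer: Bystander: clear bottle, 60 mm in diameter, 150 mm high; origin under its centre.
- mug: Bystander: white mug, 80 mm in diameter, 90 mm high; origin under its centre.
- tape: Bystander: roll of yellow tape lying flat, 90 mm in diameter, 48 mm high; origin under its centre.
There are look-alikes about, which are no part of the job. Leave any purple look-alike of the spare_c alone. What is shaped like the spare_d but purple is not meant.

How it is judged:
On the way, in this order (a step that is already met when the one before it is completed fails the run):
1. the release tab is pressed in (5 mm or more) (value of joint release_tab above 0.005 m).
2. the cover is swung open (1.5 rad or more) (value of joint cover above 1.5 rad), for 0.2 s.
3. every bay holds a battery, standing down in it (within 6 mm of the middle of its floor, upright within 0.12 rad) (((distance between cell_a and bay0 below 0.006 m and angle between cell_a's own z axis and vertical below 0.12 rad) or (distance between cell_b and bay0 below 0.006 m and angle between cell_b's own z axis and vertical below 0.12 rad) or (distance between cell_c and bay0 below 0.006 m and angle between cell_c's own z axis and vertical below 0.12 rad) or (distance between cell_d and bay0 below 0.006 m and angle between cell_d's own z axis and vertical below 0.12 rad) or (distance between spare_a and bay0 below 0.006 m and angle between spare_a's own z axis and vertical below 0.12 rad) or (distance between spare_b and bay0 below 0.006 m and angle between spare_b's own z axis and vertical below 0.12 rad) or (distance between spare_c and bay0 below 0.006 m and angle between spare_c's own z axis and vertical below 0.12 rad) or (distance between spare_d and bay0 below 0.006 m and angle between spare_d's own z axis and vertical below 0.12 rad)) and ((distance between cell_a and bay1 below 0.006 m and angle between cell_a's own z axis and vertical below 0.12 rad) or (distance between cell_b and bay1 below 0.006 m and angle between cell_b's own z axis and vertical below 0.12 rad) or (distance between cell_c and bay1 below 0.006 m and angle between cell_c's own z axis and vertical below 0.12 rad) or (distance between cell_d and bay1 below 0.006 m and angle between cell_d's own z axis and vertical below 0.12 rad) or (distance between spare_a and bay1 below 0.006 m and angle between spare_a's own z axis and vertical below 0.12 rad) or (distance between spare_b and bay1 below 0.006 m and angle between spare_b's own z axis and vertical below 0.12 rad) or (distance between spare_c and bay1 below 0.006 m and angle between spare_c's own z axis and vertical below 0.12 rad) or (distance between spare_d and bay1 below 0.006 m and angle between spare_d's own z axis and vertical below 0.12 rad)) and ((distance between cell_a and bay2 below 0.006 m and angle between cell_a's own z axis and vertical below 0.12 rad) or (distance between cell_b and bay2 below 0.006 m and angle between cell_b's own z axis and vertical below 0.12 rad) or (distance between cell_c and bay2 below 0.006 m and angle between cell_c's own z axis and vertical below 0.12 rad) or (distance between cell_d and bay2 below 0.006 m and angle between cell_d's own z axis and vertical below 0.12 rad) or (distance between spare_a and bay2 below 0.006 m and angle between spare_a's own z axis and vertical below 0.12 rad) or (distance between spare_b and bay2 below 0.006 m and angle between spare_b's own z axis and vertical below 0.12 rad) or (distance between spare_c and bay2 below 0.006 m and angle between spare_c's own z axis and vertical below 0.12 rad) or (distance between spare_d and bay2 below 0.006 m and angle between spare_d's own z axis and vertical below 0.12 rad)) and ((distance between cell_a and bay3 below 0.006 m and angle between cell_a's own z axis and vertical below 0.12 rad) or (distance between cell_b and bay3 below 0.006 m and angle between cell_b's own z axis and vertical below 0.12 rad) or (distance between cell_c and bay3 below 0.006 m and angle between cell_c's own z axis and vertical below 0.12 rad) or (distance between cell_d and bay3 below 0.006 m and angle between cell_d's own z axis and vertical below 0.12 rad) or (distance between spare_a and bay3 below 0.006 m and angle between spare_a's own z axis and vertical below 0.12 rad) or (distance between spare_b and bay3 below 0.006 m and angle between spare_b's own z axis and vertical below 0.12 rad) or (distance between spare_c and bay3 below 0.006 m and angle between spare_c's own z axis and vertical below 0.12 rad) or (distance between spare_d and bay3 below 0.006 m and angle between spare_d's own z axis and vertical below 0.12 rad))), for 0.2 s.
4. the cover is snapped shut (within 0.03 rad) (value of joint cover below 0.03 rad), for 0.3 s.
5. the power lever is on (0.8 rad or more) (value of joint power above 0.8 rad), for 0.1 s.
At the end, for the whole second after the job is handed in: Each bay holds a battery down on its floor (within 6 mm of centre, 0.12 rad of upright); each spare is so seated or inside the green tray (under 30 mm above its floor), at rest; cover shut within 0.03 rad; power lever at 0.8 rad or more (all of step 3 and ((distance between spare_a and bay0 below 0.006 m and angle between spare_a's own z axis and vertical below 0.12 rad) or (distance between spare_a and bay1 below 0.006 m and angle between spare_a's own z axis and vertical below 0.12 rad) or (distance between spare_a and bay2 below 0.006 m and angle between spare_a's own z axis and vertical below 0.12 rad) or (distance between spare_a and bay3 below 0.006 m and angle between spare_a's own z axis and vertical below 0.12 rad) or (x of spare_a in the frame of tray_in between -0.085 and 0.085 m and y of spare_a in the frame of tray_in between -0.043 and 0.043 m and z of spare_a in the frame of tray_in between -0.01 and 0.03 m)) and ((distance between spare_b and bay0 below 0.006 m and angle between spare_b's own z axis and vertical below 0.12 rad) or (distance between spare_b and bay1 below 0.006 m and angle between spare_b's own z axis and vertical below 0.12 rad) or (distance between spare_b and bay2 below 0.006 m and angle between spare_b's own z axis and vertical below 0.12 rad) or (distance between spare_b and bay3 below 0.006 m and angle between spare_b's own z axis and vertical below 0.12 rad) or (x of spare_b in the frame of tray_in between -0.085 and 0.085 m and y of spare_b in the frame of tray_in between -0.043 and 0.043 m and z of spare_b in the frame of tray_in between -0.01 and 0.03 m)) and ((distance between spare_c and bay0 below 0.006 m and angle between spare_c's own z axis and vertical below 0.12 rad) or (distance between spare_c and bay1 below 0.006 m and angle between spare_c's own z axis and vertical below 0.12 rad) or (distance between spare_c and bay2 below 0.006 m and angle between spare_c's own z axis and vertical below 0.12 rad) or (distance between spare_c and bay3 below 0.006 m and angle between spare_c's own z axis and vertical below 0.12 rad) or (x of spare_c in the frame of tray_in between -0.085 and 0.085 m and y of spare_c in the frame of tray_in between -0.043 and 0.043 m and z of spare_c in the frame of tray_in between -0.01 and 0.03 m)) and ((distance between spare_d and bay0 below 0.006 m and angle between spare_d's own z axis and vertical below 0.12 rad) or (distance between spare_d and bay1 below 0.006 m and angle between spare_d's own z axis and vertical below 0.12 rad) or (distance between spare_d and bay2 below 0.006 m and angle between spare_d's own z axis and vertical below 0.12 rad) or (distance between spare_d and bay3 below 0.006 m and angle between spare_d's own z axis and vertical below 0.12 rad) or (x of spare_d in the frame of tray_in between -0.085 and 0.085 m and y of spare_d in the frame of tray_in between -0.043 and 0.043 m and z of spare_d in the frame of tray_in between -0.01 and 0.03 m)) and linear speed of each of spare_a, spare_b, spare_c, spare_d below 0.02 m/s and value of joint cover below 0.03 rad and value of joint power above 0.8 rad); the robot touches nothing.
It fails at once if a battery that was in the box from the start is shifted by more than 15 mm (distance of any of cell_a, cell_b, cell_c, cell_d from where it was at the start of the episode above 0.015 m).
It fails at once if a bystander (bottle, mug, tape) is moved by more than 40 mm or tipped over (distance of any of sanitizer, mug, tape from where it was at the start of the episode above 0.04 m or angle between any of sanitizer, mug, tape's own z axis and vertical above 0.5 rad).
Of cell_a, cell_b, cell_c, cell_d only 1 to 3 are there at a start; the rules pass over those that are not, and their reading is None.
Of spare_a, spare_b, spare_c, spare_d only 3 to 4 are there at a start; the rules pass over those that are not, and their reading is None.
At some moment in a run one of spare_a, spare_b, spare_c, spare_d may be knocked a few centimetres aside while the robot is not near it.
It also fails if it takes over 210 s, if anything falls off the work surface, if the arm or the gripper's body presses on something with over 40 N, if the wrist force passes 120 N, or if a joint passes its speed limit or range.

## Robot

A 7-joint arm with a two-finger parallel gripper is mounted at the origin on the work surface. World frame = base frame: x ahead of the robot, y to its left, z up, the work surface at z = 0. Lengths are in m, angles in rad, forces in N, time in s.
With the tool pointing down it reaches from about 0.35 to 0.9 m from the base axis. Payload 19.9 kg.
Tool frame: the origin (TCP) lies at the very end of the fingers, on their centre line; the grasp point (between the pads) lies 19 mm behind it; z points along the fingers, y is the line along which they close (so a half turn about z gives the same grasp; the last joint's range is limited). The gripper opens to 85 mm and grips with 20 to 120 N. Pads are 22 mm wide; open, the fingers measure 114 mm over their backs; the gripper's body (76 mm by 85 mm) begins 54 mm behind the grasp point. The pads swing forward as they close: fully open they stand 13 mm farther back than shut.
Start: joints at [-1.351, 0.417, -0.01, 1.614, 0.005, 1.111, -0.053], TCP at [0.161, 0.604, 0.231] pointing down, gripper open.
Joint ranges: [-2.81, 2.81], [-0.39, 2.02], [-1.27, 1.25], [0.06, 2.57], [-1.19, 4.33], [0.19, 2], [-2.82, 2.82]. Speed limits (rad/s): [1.89, 1.89, 2.39, 2.39, 3.01, 3.01, 3.01].

## Interface

Orientations are given as a unit quaternion [w, x, y, z].
In Python, from rig import r gives the robot as it stands. Calls block until the motion is done:
- r.move_to(position, orientation): joint-space move of the TCP to a pose.
- r.move_l(position, ori=None, vel=0.15): straight line of the TCP; ori=None keeps the orientation; vel is the mean speed in m/s.
- r.goto_joints(angles): joint-space move.
- r.open_gripper() and r.close(newtons=None): open the fingers fully, or close them until they stop; newtons is the grip in N (None keeps the last).
- r.dwell(seconds).
- r.solve_ik(position, orientation): joint angles nearest the present ones, or None.
- r.capture(name): name is "side" or "top" or "wrist"; returns the picture (384x512x3 uint8, red, green, blue); there is no depth.
- r.calibration(name): a dict with "fovy" (degrees; the focal length in pixels is half the picture's height over the tangent of half this angle, whatever the lens; pixels are square), "cx", "cy" (the principal point, pixels), "rvec" (rotation vector, rad) and "tvec" (3), from world to camera coordinates, as OpenCV has them; the wrist camera has in their place "T_tool_cam" (4x4, takes a point from camera to tool coordinates, whose origin is the TCP and whose axes are the flange's). Camera axes: x right, y down, z forward; pixel columns grow to the right and rows downward; lengths in m; the calibration is good to about 2 mm. A picture is of the moment at which its call begins: read the wrist's pose just before it. calibration takes no time and is no camera call.
A pose or a line that the arm cannot do raises r.Unreachable and nothing moves.
- r.close_job(): hands the job in; it is judged then, once.
Readings, each from a call of its own:
- r.current_time_s(): time.
- r.current_q(): joint angles.
- r.current_joint_vel(): joint speeds.
- r.current_joint_torque(): joint torques, N m.
- r.current_tcp_pos(): TCP position.
- r.current_tcp_rot(): TCP orientation.
- r.current_wrist_force(): force on the tool from outside, world axes, zero at the start.
- r.current_wrist_torque(): the same for the moment, N m.
- r.current_finger_gap(): finger opening in m.
- r.current_grasp_force(): force on a finger pad.
Only numpy, scipy, OpenCV 4.12 (cv2) and the standard library are available. Lean on these libraries where they do the work, as an engineer would, in place of code of your own. Each camera call takes 0.05 s, during which the arm holds its last target. There are 200 camera calls.

## Working session

There is one attempt and no reset: what is moved stays moved. The work goes in short steps, each a Python script; the robot and the scene stay as the last script left them, time stands still between calls to the robot, and variables do not carry over. Pictures are saved under pics/ and viewed, at most 14 in all, crops included, and the job is handed in when it is done.

```bash
ls; mkdir -p pics
python3 - <<'E'
from rig import r
import cv2
for n in("top","side"):
    im=r.capture(n); cv2.imwrite(f"pics/{n}0.png",cv2.resize(im[:,:,::-1],(800,600),interpolation=cv2.INTER_CUBIC))
    print(r.calibration(n))
print(r.calibration("wrist"),r.current_tcp_rot(),r.current_time_s())
E
```

```text
pics
{'fovy': 52.285032012502825, 'cx': 256.74471527675627, 'cy': 191.06239693044364, 'rvec': array([ 2.12461185, -2.08692378,  0.23120868]), 'tvec': array([-0.08053206,  0.59193596,  1.15207987])}
{'fovy': 43.478429532405656, 'cx': 255.83040560159077, 'cy': 190.76640686204254, 'rvec': array([ 2.27124845, -0.91920249,  0.32951856]), 'tvec': array([-0.48706179,  0.35022132,  1.33045227])}
{'fovy': 70.73296795843208, 'cx': 255.46688698573098, 'cy': 195.46808202643177, 'T_tool_cam': array([[ 1.10942943e-04, -9.65121695e-01, -2.61801647e-01,
         6.68989438e-02],
       [ 9.99999961e-01,  3.96192890e-05,  2.77712171e-04,
        -1.55176519e-05],
       [-2.57653646e-04, -2.61801667e-01,  9.65121661e-01,
        -1.42267190e-01],
       [ 0.00000000e+00,  0.00000000e+00,  0.00000000e+00,
         1.00000000e+00]])} [-3.60032395e-05  1.30029794e-01  9.91509931e-01 -5.56046013e-04] 0.1
```

View pics/top0.png

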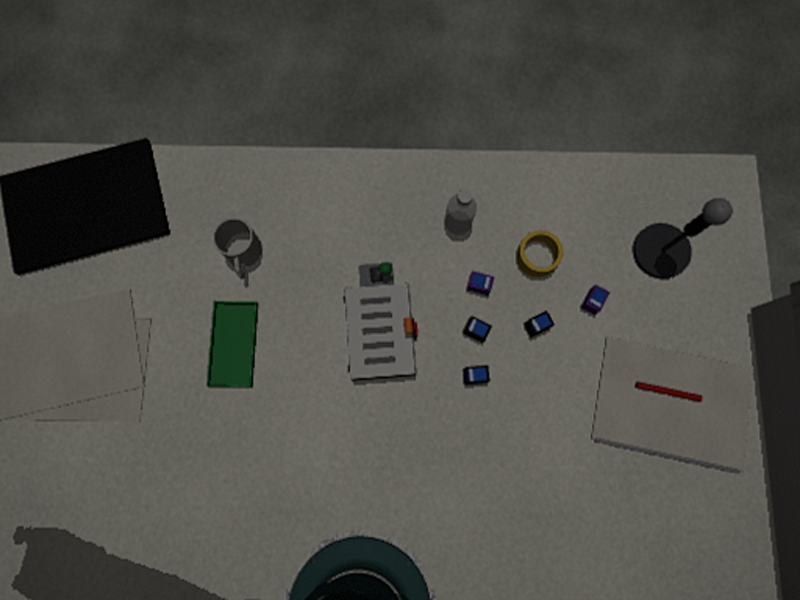

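View pics/side0.png

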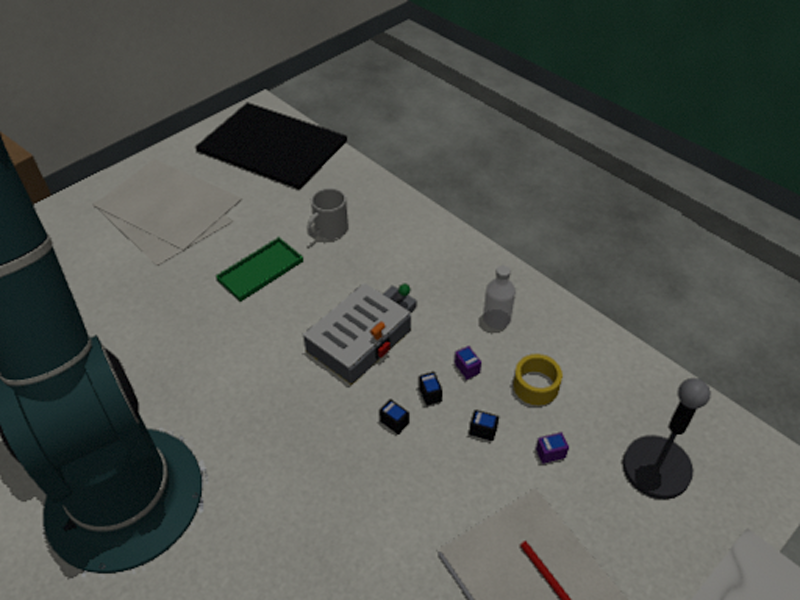

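```bash
cat > h.py <<'E'
from rig import r
import cv2, numpy as np, time
from scipy.spatial.transform import Rotation as R
A=np.array
def down(th): return [0,np.cos(th/2),np.sin(th/2),0]   # tool x heading th (rad) , pointing down
def rot(q): return R.from_quat(A(q)[[1,2,3,0]]).as_matrix()
def quat(M): return list(R.from_matrix(M).as_quat()[[3,0,1,2]])
def cam(name):
    c=r.calibration(name); f=192/np.tan(np.radians(c["fovy"]/2))
    K=A([[f,0,c["cx"]],[0,f,c["cy"]],[0,0,1]])
    if name=="wrist":
        T=np.eye(4);T[:3,:3]=rot(r.current_tcp_rot());T[:3,3]=r.current_tcp_pos();W=T@c["T_tool_cam"]
        return K,W[:3,:3],W[:3,3]
    M=cv2.Rodrigues(c["rvec"])[0]; return K,M.T,-M.T@c["tvec"]
def p2w(C,uv,z):
    K,M,o=C; d=M@np.linalg.inv(K)@A([uv[0],uv[1],1.]); return o+d*(z-o[2])/d[2]
def w2p(C,p):
    K,M,o=C; v=K@M.T@(A(p)-o); return v[:2]/v[2]
def shot(name,out,crop=None,scale=None,gain=2.):
    C=cam(name); im=r.capture(name); np.savez(f"pics/{out}.npz",K=C[0],M=C[1],o=C[2],im=im)
    if crop: x,y,w,h=crop; im=im[y:y+h,x:x+w]
    s=scale or min(800/im.shape[1],600/im.shape[0])
    im=np.clip(im.astype(float)*gain,0,255).astype(np.uint8)[:,:,::-1]
    cv2.imwrite(f"pics/{out}.png",cv2.resize(im,None,fx=s,fy=s,interpolation=cv2.INTER_CUBIC)); return C
def load(out):
    d=np.load(f"pics/{out}.npz"); return (d["K"],d["M"],d["o"]),d["im"]
E
python3 - <<'E'
from h import *
C=cam("top");s=.64
for n,u,z in [("lidTL",(347,287),.057),("lidTR",(410,284),.057),("lidBL",(352,379),.057),("lidBR",(414,376),.057),("sp1",(477,329),.04),("sp2",(540,323),.04),("sp3",(477,375),.04),("tray",(233,344),.003),("pow",(385,268),.066),("mug",(235,235),.09),("bottle",(463,200),.15),("tape",(541,252),.04),("p1",(481,283),.04),("p2",(597,300),.04)]:
    print(n,p2w(C,A(u)*s,z).round(3))
r.move_l([.161,.604,.36])
for th in (np.pi,np.pi/2,-np.pi/2,0):
  print(th,r.solve_ik([.6,-.05,.36],down(th)))
E
```

```text
lidTL [0.617 0.04  0.057]
lidTR [ 0.625 -0.087  0.057]
lidBL [0.433 0.023 0.057]
lidBR [ 0.441 -0.098  0.057]
sp1 [ 0.539 -0.224  0.04 ]
sp2 [ 0.553 -0.351  0.04 ]
sp3 [ 0.447 -0.223  0.04 ]
tray [0.505 0.275 0.003]
pow [ 0.655 -0.036  0.066]
mug [0.712 0.264 0.09 ]
bottle [ 0.77  -0.185  0.15 ]
tape [ 0.703 -0.357  0.04 ]
p1 [ 0.634 -0.233  0.04 ]
p2 [ 0.603 -0.468  0.04 ]
3.141592653589793 [-0.61258043  0.38268342  0.87783758  1.52345295 -0.2972302   1.37517974
  1.8583962 ]
1.5707963267948966 [-0.62171457  0.38693227  0.89260323  1.52370691 -0.30413567  1.37669016
  0.29356255]
-1.5707963267948966 [-0.72920979  0.45621216  1.084785    1.52652566 -0.40607533  1.40417555
 -2.76070514]
0 [-0.6470235   0.39974661  0.93449067  1.52439931 -0.32437984  1.38137353
 -1.25978378]
```

Run:
```python
from h import *
r.move_to([.52,-.03,.36],down(np.pi)); shot("wrist","w1")
r.move_to([.52,-.27,.33],down(np.pi)); shot("wrist","w2")
print(r.current_time_s(),r.current_q().round(2))
```

```text
4.7417 [-0.3   0.39  0.96  1.61 -0.33  1.31  2.29]
```

View pics/w1.png

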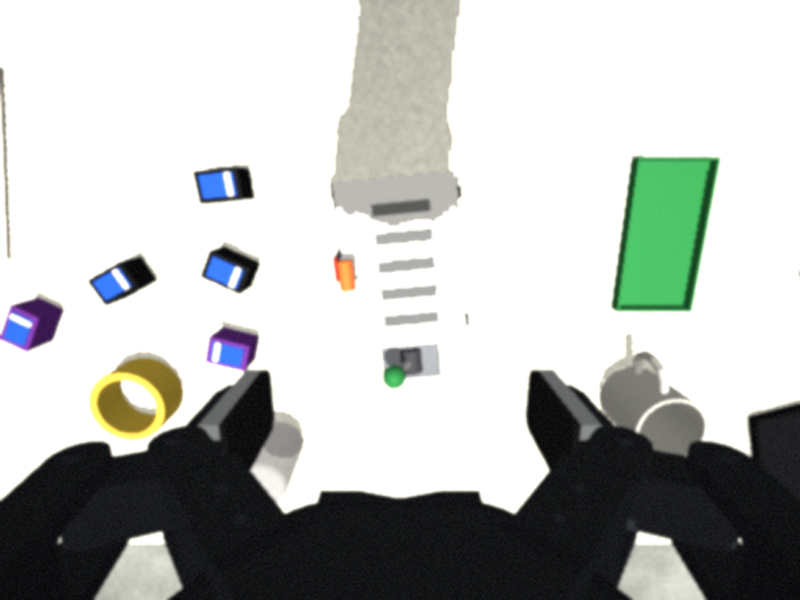

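View pics/w2.png

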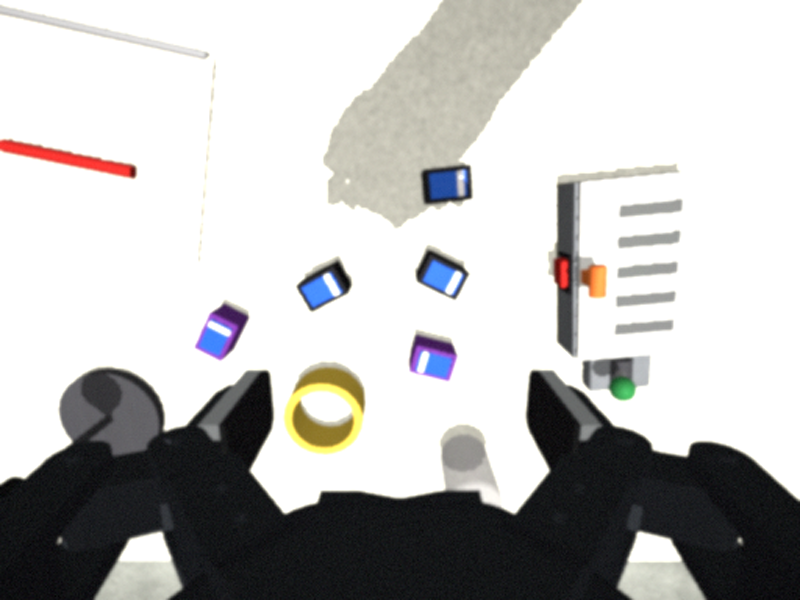

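```bash
cat >> h.py <<'E'
def cells(out,z=.04):
    """blue tops -> (centre, heading of long side deg, size mm)"""
    C,im=load(out); hsv=cv2.cvtColor(im,cv2.COLOR_RGB2HSV)
    m=cv2.inRange(hsv,(105,120,40),(122,255,255)); m=cv2.morphologyEx(m,cv2.MORPH_CLOSE,np.ones((7,7)))
    res=[]
    for c in cv2.findContours(m,cv2.RETR_EXTERNAL,cv2.CHAIN_APPROX_NONE)[0]:
        if cv2.contourArea(c)<60: continue
        P=A([p2w(C,q[0],z)[:2] for q in c],np.float32)*1000
        (x,y),(w,h),a=cv2.minAreaRect(P); a=a if w>h else a+90
        res.append((round(x/1000,4),round(y/1000,4),round((a+90)%180-90,1),round(max(w,h)),round(min(w,h)),c.mean((0,1)).round().tolist()))
    return res
E
python3 - <<'E'
from h import *
for o in("w1","w2"):
    print(o,*cells(o),sep="\n")
C,_=load("w2");s=.64
for n,u,z in [("edge1",(580,184),.057),("edge2",(578,355),.057),("grip",(597,281),.083),("tab",(560,272),.03),("ball",(623,389),.066)]:
    print(n,p2w(C,A(u)*s,z).round(4))
C,_=load("w1")
for n,u,z in [("grip",(345,275),.083),("ball",(395,377),.066),("t1",(638,160),.016),("t2",(716,160),.016),("t3",(618,308),.016),("t4",(690,308),.016)]:
    print(n,p2w(C,A(u)*s,z).round(4))
E
```

```text
w1
(0.6391, -0.2261, 74.6, 25, 24, [147.0, 227.0])
(0.6065, -0.4707, -28.6, 39, 28, [10.0, 211.0])
(0.5535, -0.3497, -64.0, 39, 27, [72.0, 181.0])
(0.54, -0.223, 63.9, 40, 27, [144.0, 174.0])
(0.4472, -0.2207, -83.8, 40, 28, [139.0, 118.0])
w2
(0.6374, -0.2312, 75.0, 36, 24, [277.0, 233.0])
(0.6062, -0.4679, -30.0, 36, 23, [137.0, 216.0])
(0.553, -0.3504, -61.1, 40, 27, [206.0, 185.0])
(0.5405, -0.2233, 63.6, 39, 27, [283.0, 177.0])
(0.4472, -0.2205, -84.9, 39, 26, [287.0, 118.0])
edge1 [ 0.4473 -0.0977  0.057 ]
edge2 [ 0.6202 -0.0802  0.057 ]
grip [ 0.5353 -0.0825  0.083 ]
tab [ 0.5367 -0.0976  0.03  ]
ball [ 0.6548 -0.0326  0.066 ]
grip [ 0.5352 -0.0836  0.083 ]
ball [ 0.6546 -0.0335  0.066 ]
t1 [0.4205 0.2312 0.016 ]
t2 [0.4204 0.3163 0.016 ]
t3 [0.5879 0.2323 0.016 ]
t4 [0.5878 0.3183 0.016 ]
```

Run:
```python
from h import *
r.move_to([.60,-.04,.26],down(np.pi)); shot("wrist","w3",crop=(156,60,200,150),gain=1.1)
print(r.current_time_s())
```

```text
5.7833
```

View pics/w3.png

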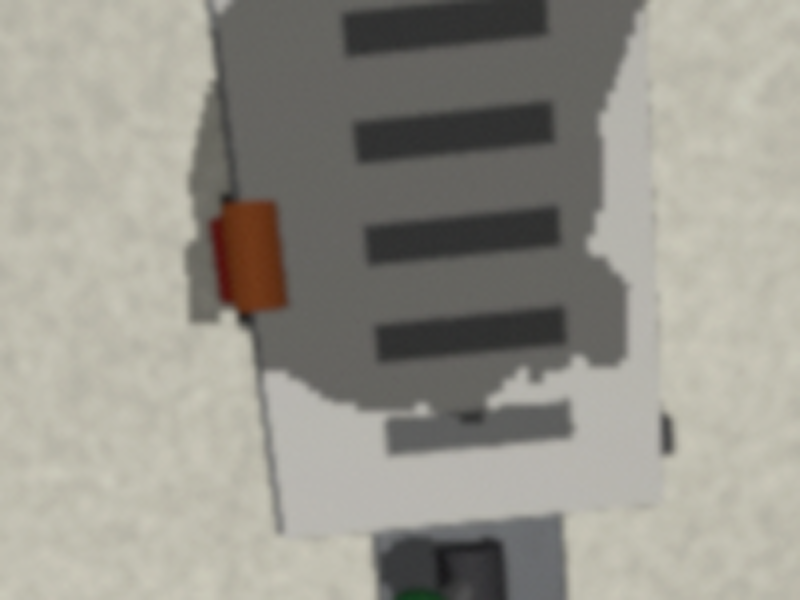

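Run:
```python
from h import *
C,_=load("w3")
g=lambda u,z:p2w(C,A(u)/4+[156,60],z)
for n,u,z in [("c1",(280,532),.057),("c2",(660,500),.057),("e",(237,195),.057),("e2",(213,15),.057),("grip",(254,256),.083)]+[("s%d"%i,u,.057) for i,u in enumerate([(445,27),(453,131),(462,236),(470,334),(480,427)])]: print(n,g(u,z).round(4))
```

```text
c1 [ 0.6236 -0.0804  0.057 ]
c2 [0.6129 0.0445 0.057 ]
e [ 0.5174 -0.0903  0.057 ]
e2 [ 0.4672 -0.0953  0.057 ]
grip [ 0.5352 -0.0825  0.083 ]
s0 [ 0.4705 -0.0274  0.057 ]
s1 [ 0.4992 -0.0247  0.057 ]
s2 [ 0.5295 -0.0216  0.057 ]
s3 [ 0.5592 -0.0187  0.057 ]
s4 [ 0.5887 -0.015   0.057 ]
```

```bash
cat >> h.py <<'E'
YAW=0.0945; O=A([.529,-.0245,0.])
def Rz(a): return R.from_euler("z",a).as_matrix()
def L(x,y,z): return O+Rz(YAW)@A([x,y,z])
def tilt(a,sgn=1,yaw=None):
    """tool z=(0,sin a,-cos a) in box frame, tool y = -sgn*box x"""
    z=A([0,np.sin(a),-np.cos(a)]); y=A([-sgn,0,0.]); x=np.cross(y,z)
    return quat(Rz(YAW if yaw is None else yaw)@np.c_[x,y,z])
def near(p,q):
    s=r.solve_ik(list(p),q); return None if s is None else A(s).round(2)
E
python3 - <<'E'
from h import *
for sg in(1,-1):
  for a in (.3,.6,.8): print(sg,a,near(L(0,-.11,.15),tilt(a,sg)),near(L(0,-.11,.027),tilt(a,sg)))
  for th in (.5,1,1.5,2.05):
    p=L(0,.06-.12*np.cos(th+.26),.052+.12*np.sin(th+.26)); a=-(th-.5)*.33; print(sg,th,near(p,tilt(a,sg)))
E
```

```text
1 0.3 [-0.41  0.74  1.08  1.81 -0.9   1.33 -2.04] [-0.4   1.    1.08  1.86 -1.16  1.29 -1.85]
1 0.6 [-0.24  0.89  1.08  1.72 -1.07  1.67 -1.89] [-0.15  1.01  0.9   1.74 -1.15  1.49 -1.8 ]
1 0.8 [-0.15  1.    1.08  1.66 -1.17  1.89 -1.82] [ 0.04  1.01  0.71  1.66 -1.1   1.59 -1.81]
1 0.5 [ 0.86  0.62 -1.08  1.9   0.65  1.02  2.73]
1 1 [ 0.3   0.37 -0.55  1.92  0.43  0.97  2.76]
1 1.5 [-0.5   0.35  0.17  1.92  0.32  0.98  2.71]
1 2.05 [-1.01  0.55  0.61  1.88  0.21  0.99  2.66]
-1 0.3 [-0.4   0.72  1.05  1.81 -0.88  1.32  1.08] [-0.3   0.87  0.89  1.85 -1.02  1.15  1.21]
-1 0.6 [-0.2   0.83  0.99  1.72 -1.02  1.61  1.22] [-0.12  0.98  0.85  1.74 -1.12  1.46  1.32]
-1 0.8 [-0.09  0.91  0.94  1.65 -1.09  1.79  1.27] [-0.02  1.06  0.81  1.66 -1.16  1.65  1.37]
-1 0.5 [-0.8   0.67  1.14  1.95 -0.72  1.01  0.78]
-1 1 [-1.06  0.65  1.23  1.96 -0.54  0.98  0.5 ]
-1 1.5 [-1.25  0.71  1.24  1.94 -0.4   0.98  0.23]
-1 2.05 [-1.37  0.88  1.22  1.89 -0.36  1.    0.04]
```

Run:
```python
from h import *
q=tilt(.6,-1)
r.close(20)
r.move_l(list(r.current_tcp_pos()+A([0,0,.04])))
r.move_to(L(0,-.14,.16),q); r.move_l(L(0,-.115,.027),vel=.1)
f0=A(r.current_wrist_force())
for y in np.arange(-.104,-.066,.002):
    r.move_l(L(0,y,.027),vel=.04); f=Rz(YAW).T@(A(r.current_wrist_force())-f0); print(round(y,4),f.round(1))
    if abs(f[1])>7: break
r.dwell(.3)
r.move_l(L(0,-.125,.03),vel=.1); r.move_l(L(0,-.16,.2),vel=.2)
print(r.current_time_s())
shot("side","s1",crop=(170,130,160,120),gain=1.5)
```

```text
-0.104 [-0.9  1.7 -0.4]
-0.102 [-0.   1.3 -0.3]
-0.1 [-0.1  2.2  0.1]
-0.098 [-0.4  0.7  0.5]
-0.096 [-1.7  0.6 -0.5]
-0.094 [-1.3  1.1 -0.8]
-0.092 [-1.5  0.7  0.7]
-0.09 [-0.7  0.9  0.1]
-0.088 [-1.   1.5 -0.4]
-0.086 [-0.3  0.8  0.2]
-0.084 [-0.7 -1.8  0.8]
-0.082 [-1.  -0.7  0.5]
-0.08 [-0.9 -1.9 -0.2]
-0.078 [-1.  -2.5  1.1]
-0.076 [-2.  -8.7 -0.1]
15.1833
```

View pics/s1.png

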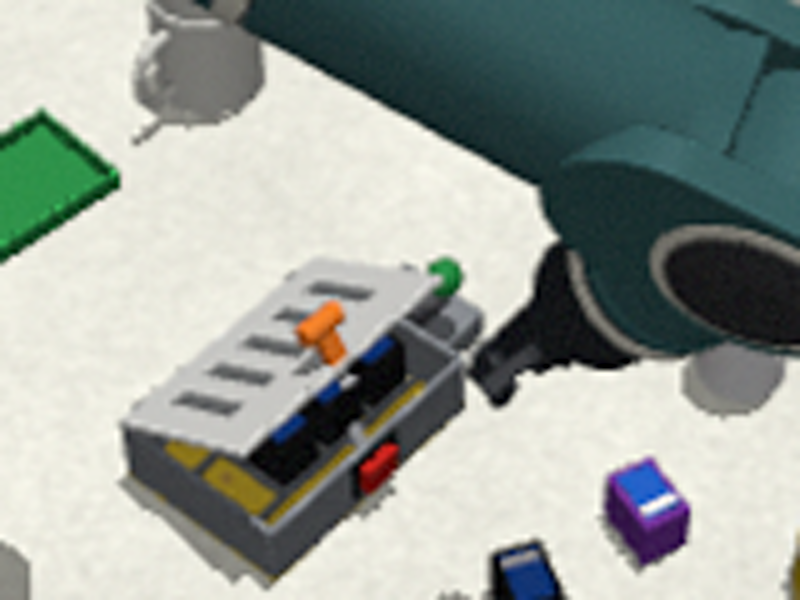

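```bash
cat >> h.py <<'E'
ph=np.arctan2(31,116); rad=np.hypot(.116,.031)
def grip(t): return L(0,.06-rad*np.cos(t+ph),.052+rad*np.sin(t+ph))
E
python3 - <<'E'
from h import *
C=cam("side")
for t in (.3,.4,.5,.6): print(t,w2p(C,grip(t)), grip(t).round(3), w2p(C,L(-.091,.06-.126*np.cos(t),.052+.126*np.sin(t))))
print("seen",A([320,327])/5+[170,130],A([248,452])/5+[170,130])
E
```

```text
0.3 [236.50624849 200.27648449] [ 0.533 -0.066  0.116] [220.79624973 227.31763008]
0.4 [234.67183681 197.03778515] [ 0.532 -0.059  0.126] [219.45673371 224.12519247]
0.5 [232.60546042 193.78580456] [ 0.532 -0.051  0.135] [217.82844938 220.7997418 ]
0.6 [230.33041875 190.55970671] [ 0.531 -0.043  0.143] [215.9271378  217.37941765]
seen [234.  195.4] [219.6 220.4]
```

```bash
cat >> h.py <<'E'
def gpose(t,d=.014):
    a=-(t-.48)*.33; q=tilt(a,-1); z=rot(q)[:,2]; return list(grip(t)+d*z),q
E
python3 - <<'E'
from h import *
r.open_gripper()
p,q=gpose(.48)
r.move_l(list(L(0,-.13,.24)),vel=.2)
r.move_to(A(p)+[0,0,.09],q); r.move_l(p,vel=.08)
r.close(20); print(r.current_finger_gap(),r.current_grasp_force())
for t in np.arange(.6,2.09,.12):
    p,q=gpose(t); r.move_l(p,ori=q,vel=.12)
    print(round(t,2),A(r.current_wrist_force()).round(0),round(r.current_finger_gap(),3))
print(r.current_time_s()); shot("side","s2",crop=(150,100,200,150),gain=1.5)
E
```

```text
0.029376281320711926 25.163424611091614
0.6 [ 5. -2.  3.] 0.029
0.72 [ 5. -1.  5.] 0.029
0.84 [ 5. -1.  5.] 0.03
0.96 [4. 0. 5.] 0.029
1.08 [ 4. -1.  4.] 0.029
1.2 [ 5. -1.  5.] 0.029
1.32 [ 3. -0.  4.] 0.029
1.44 [4. 1. 1.] 0.03
1.56 [5. 1. 2.] 0.03
1.68 [5. 0. 0.] 0.029
1.8 [5. 2. 0.] 0.03
1.92 [4. 2. 4.] 0.029
2.04 [3. 3. 4.] 0.029
22.6667
```

View pics/s2.png

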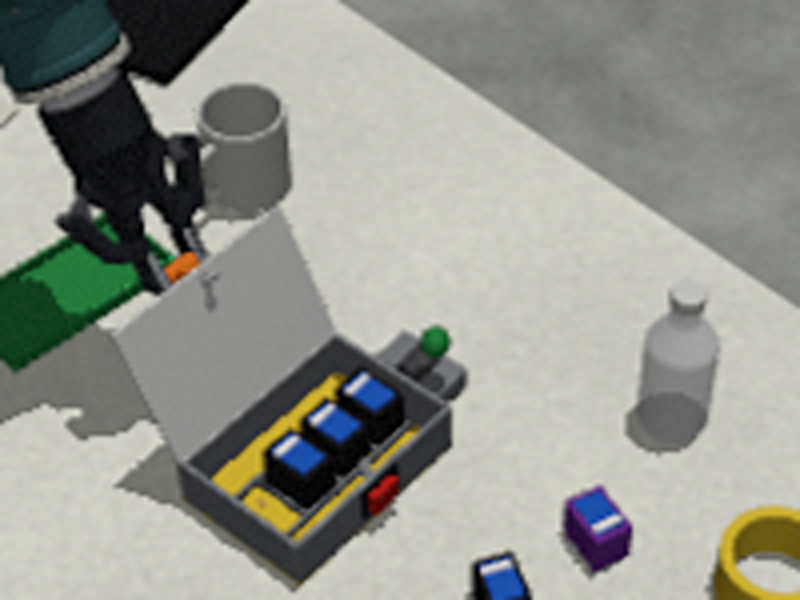

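Run:
```python
from h import *
r.open_gripper()
p=A(r.current_tcp_pos()); z=rot(r.current_tcp_rot())[:,2]
r.move_l(list(p-.1*z),vel=.15); r.move_l(list(p-.1*z+[0,0,.08]),vel=.2)
r.move_to([.56,-.12,.30],down(np.pi)); shot("wrist","w4",crop=(226,60,176,132),gain=1.3)
print(*cells("w4",.044),sep="\n"); print(r.current_time_s())
```

```text
(0.636, -0.23, 73.8, 36, 24, [184.0, 217.0])
(0.6054, -0.4645, -28.7, 36, 24, [30.0, 198.0])
(0.5923, -0.0208, -85.7, 38, 28, [320.0, 190.0])
(0.5914, -0.3507, -57.1, 39, 27, [103.0, 189.0])
(0.5504, -0.0252, -83.6, 39, 27, [319.0, 162.0])
(0.5398, -0.2223, 64.2, 39, 27, [185.0, 155.0])
(0.5087, -0.0294, -85.8, 40, 27, [320.0, 133.0])
(0.4477, -0.2198, -84.0, 39, 27, [182.0, 88.0])
26.7333
```

View pics/w4.png

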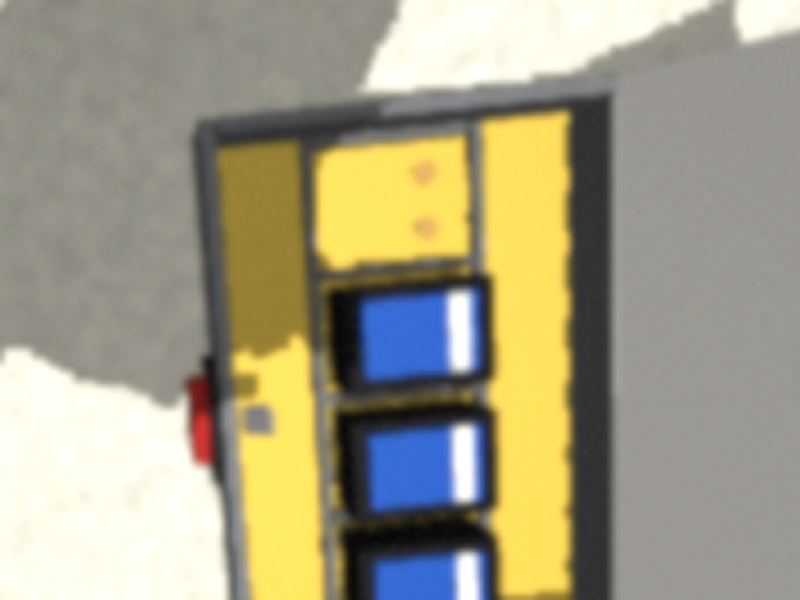

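Run:
```python
from h import *
C,_=load("w4"); s=800/176
def g(n,u,z,loc):
    p=p2w(C,A(u)/s+[226,60],z); e=p-(Rz(.0985)@A([*loc,0])); print(n,p.round(4),"origin->",e.round(4))
g("ribL",(309,200),.012,(-.063,-.028)); g("ribR",(475,195),.012,(-.063,.028))
g("rib01",(400,268),.012,(-.042,0)); g("ribL-low",(330,560),.012,(0,-.028))
g("corner",(200,122),.05,(-.091,-.065)); g("yelL",(218,300),.004,(-.04,-.06))
```

```text
ribL [ 0.4667 -0.0611  0.012 ] origin-> [ 0.5266 -0.0271  0.012 ]
ribR [ 0.4651 -0.0061  0.012 ] origin-> [ 0.5305 -0.0278  0.012 ]
rib01 [ 0.4884 -0.0297  0.012 ] origin-> [ 0.5302 -0.0255  0.012 ]
ribL-low [ 0.589 -0.049  0.012] origin-> [ 0.5862 -0.0211  0.012 ]
corner [ 0.447  -0.0996  0.05  ] origin-> [ 0.5312 -0.0259  0.05  ]
yelL [ 0.499  -0.0902  0.004 ] origin-> [ 0.5329 -0.0266  0.004 ]
```

```bash
sed -i 's/^YAW=.*/YAW=0.0985; O=A([.5298,-.0272,0.])/' h.py
python3 - <<'E'
from h import *
th=np.pi+YAW
r.move_to([.4474,-.2205,.12],down(th)); r.move_l([.4474,-.2205,.016],vel=.12)
r.close(40); print(r.current_finger_gap(),r.current_grasp_force())
r.move_l([.4474,-.2205,.14],vel=.2)
b=L(-.063,0,0); r.move_to(list(b+[0,0,.14]),down(th)); r.move_l(list(b+[0,0,.05]),vel=.12)
f0=A(r.current_wrist_force())
for z in np.arange(.044,.019,-.002):
    r.move_l(list(b+[0,0,max(z,.0205)]),vel=.04); f=A(r.current_wrist_force())-f0; print(round(z,3),f.round(1))
    if f[2]>10: break
print(r.current_finger_gap(),r.current_tcp_pos(),r.current_time_s())
E
```

```text
0.047587068108243334 40.10592341423035
0.044 [-0.3 -0.3 -1.4]
0.042 [-0.5 -0.1  0.7]
0.04 [-0.4  0.3 -1.4]
0.038 [-0.4 -0.1 -1. ]
0.036 [-0.1 -0.5  0.2]
0.034 [ 0.3 -1.2 -0.9]
0.032 [ 0.5 -0.5 -1.1]
0.03 [ 0.5 -0.9 -0.2]
0.028 [ 0.7 -0.3 -0.8]
0.026 [ 0.1 -0.2 -0.4]
0.024 [ 0.1 -0.6 -0.4]
0.022 [ 0.4 -0.9  0.8]
0.02 [-0.6 -0.   1.1]
0.04722776912693935 [ 0.46715428 -0.03343653  0.02050597] 34.8667
```

Run:
```python
from h import *
r.open_gripper(); p=A(r.current_tcp_pos()); r.move_l(list(p+[0,0,.12]),vel=.12)
r.move_to([.53,-.15,.30],down(np.pi)); shot("wrist","w5",crop=(176,50,216,162),gain=1.3)
print("z.044",*[c for c in cells("w5",.044) if c[1]>-.1],"z.04",*[c for c in cells("w5",.04) if c[1]<-.1],sep="\n"); print(r.current_time_s())
for p in([.5405,-.2233,.02],[.59,-.35,.02]): print(near(p,down(np.radians(154))),near(p,down(np.radians(211))),near(p,down(np.radians(31))))
for th in(90,270): print(near([.546,.2745,.02],down(np.radians(th))),near([.462,.2745,.02],down(np.radians(th))))
```

```text
z.044
(0.5922, -0.0205, -84.9, 39, 28, [338.0, 210.0])
(0.5505, -0.0254, -84.7, 38, 28, [339.0, 183.0])
(0.5086, -0.0295, -84.7, 38, 27, [337.0, 155.0])
(0.4667, -0.0335, -84.7, 38, 27, [337.0, 125.0])
z.04
(0.6377, -0.2312, 76.2, 36, 24, [204.0, 236.0])
(0.6065, -0.468, -29.4, 36, 24, [51.0, 217.0])
(0.5922, -0.3531, -57.0, 40, 27, [124.0, 208.0])
(0.5403, -0.2234, 64.6, 40, 27, [206.0, 176.0])
37.375
[-0.28  0.83  0.86  1.87 -0.84  0.85  2.13] [ 0.07  0.65  0.35  1.86 -0.34  0.69  2.73] [-0.46  1.09  1.2   1.88 -1.17  1.11  0.2 ]
[-0.06  0.97  0.88  1.59 -0.86  1.    2.21] [ 0.37  0.77  0.17  1.58 -0.16  0.81  2.72] [-0.19  1.18  1.19  1.6  -1.17  1.21  0.23]
[-1.23  1.01  1.08  1.81 -1.05  1.03  0.28] [-1.37  0.92  1.08  1.99 -1.05  0.94  0.28]
[-0.58  0.66  0.08  1.78 -0.08  0.7   2.69] [-0.68  0.57  0.1   1.97 -0.1   0.61  2.63]
```

View pics/w5.png

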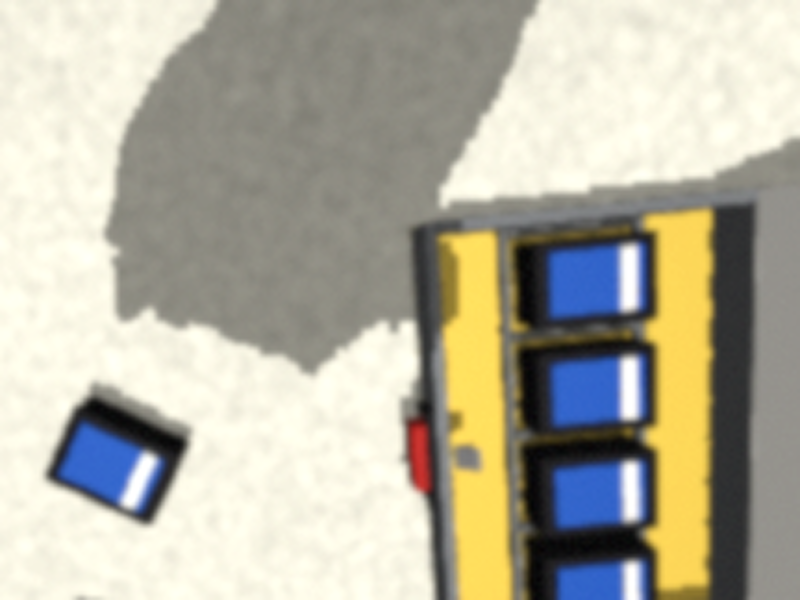

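Run:
```python
from h import *
for (x,y,th,tx) in ((.5403,-.2234,154.4,.545),(.5922,-.3531,33.,.463)):
    d=down(np.radians(th)); t=down(np.pi/2)
    r.move_to([x,y,.12],d); r.move_l([x,y,.018],vel=.12); r.close(40); print(r.current_finger_gap())
    r.move_l([x,y,.28],vel=.3); r.move_to([tx,.12,.28],t); r.move_to([tx,.2745,.2],t)
    r.move_l([tx,.2745,.0225],vel=.12); print(A(r.current_wrist_force()).round(1),r.current_finger_gap())
    r.open_gripper(); r.move_l([tx,.2745,.28],vel=.3)
    if th>100: r.move_to([.53,-.15,.30],down(np.pi)); C=shot("wrist","w6"); print(*[c for c in cells("w6",.04) if c[1]<-.1],sep="\n")
r.move_l([.463,.2745,.33],vel=.3)
C=shot("side","s3",crop=(120,100,240,180),gain=1.4); print(r.current_time_s())
```

```text
0.047342900246414014
[-0.6 -0.3 -1.3] 0.04708413860985983
(0.6374, -0.2313, 74.8, 36, 24, [205.0, 234.0])
(0.6068, -0.4681, -29.5, 36, 24, [53.0, 217.0])
(0.5922, -0.3528, -57.0, 40, 27, [125.0, 208.0])
0.0471710497441982
[ 0.2  0.1 -1. ] 0.04724406656304785
58.2833
```

View pics/s3.png

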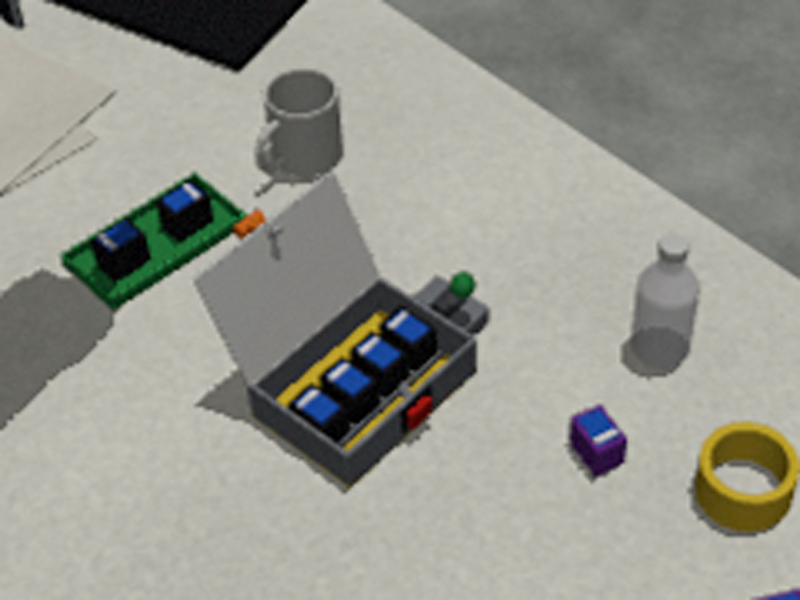

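Run:
```python
from h import *
p,q=gpose(2.05); z=rot(q)[:,2]
r.move_to([.53,.22,.32],q); r.move_to(list(A(p)-.1*z),q); r.move_l(p,vel=.08); r.close(30); print(r.current_finger_gap())
for t in list(np.arange(1.92,.05,-.12))+[.06,.02,-.01,-.03]:
    p,q=gpose(t); r.move_l(p,ori=q,vel=.12 if t>.4 else .05)
    print(round(t,2),A(r.current_wrist_force()).round(0),round(r.current_finger_gap(),3))
print(r.current_tcp_pos()-A(p),r.current_time_s())
```

```text
0.029008998233566008
1.92 [ 4.  2. -1.] 0.029
1.8 [4. 2. 2.] 0.029
1.68 [4. 4. 5.] 0.029
1.56 [3. 4. 8.] 0.029
1.44 [2. 2. 8.] 0.029
1.32 [3. 2. 6.] 0.029
1.2 [3. 1. 4.] 0.029
1.08 [5. 1. 2.] 0.029
0.96 [ 6.  2. -0.] 0.029
0.84 [ 6.  1. -2.] 0.029
0.72 [ 6.  2. -2.] 0.029
0.6 [ 5.  3. -1.] 0.029
0.48 [ 5.  4. -1.] 0.029
0.36 [4. 3. 1.] 0.029
0.24 [5. 3. 1.] 0.029
0.12 [4. 1. 2.] 0.029
0.06 [5. 0. 2.] 0.029
0.02 [5. 0. 3.] 0.029
-0.01 [ 7. -1. -4.] 0.029
-0.03 [ 3.  2. 11.] 0.029
[2.51692225e-04 1.67112192e-04 1.34535153e-05] 67.1833
```

Run:
```python
from h import *
for t in(-.045,-.06):
    p,q=gpose(t); r.move_l(p,ori=q,vel=.05); f=A(r.current_wrist_force()); print(t,f.round(0))
    if f[2]>18: break
r.dwell(.2); r.open_gripper(); p=A(r.current_tcp_pos()); r.move_l(list(p+[0,0,.12]),vel=.15)
r.move_to(list(L(0,-.16,.25)),tilt(0,-1)); shot("side","s4",crop=(170,130,160,120),gain=1.5)
shot("wrist","w7"); print(r.current_time_s())
```

```text
-0.045 [-4.  3. 30.]
69.8333
```

View pics/s4.png

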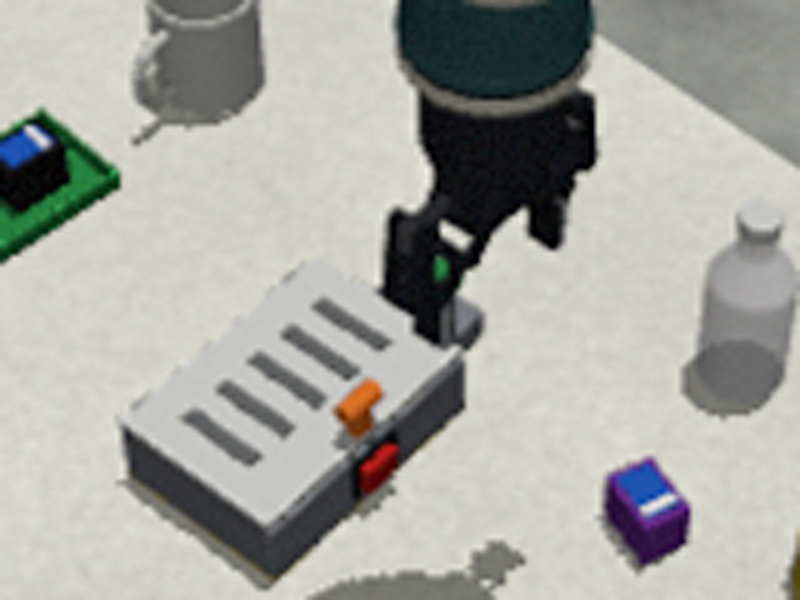

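Run:
```python
from h import *
r.close(20); q=tilt(0,-1)
r.move_to(list(L(.122,-.078,.2)),q); r.move_l(list(L(.122,-.078,.055)),vel=.15)
f0=A(r.current_wrist_force())
for y in np.arange(-.06,.02,.004):
    r.move_l(list(L(.122,y,.055)),vel=.05); f=Rz(YAW).T@(A(r.current_wrist_force())-f0); print(round(y,3),f.round(1))
    if f[1]<-8: break
r.move_l(list(L(.122,y-.03,.055)),vel=.1); r.move_l(list(L(.122,y-.03,.2)),vel=.2)
r.move_to(list(L(0,-.16,.3)),down(np.pi)); r.move_to([.5,-.3,.33],down(np.pi))
shot("top","t9",crop=(110,140,200,150),gain=2); print(r.current_time_s())
```

```text
-0.06 [ 0.4 -0.2  0.7]
-0.056 [ 0.2 -0.3 -0.2]
-0.052 [-0.4 -1.3 -0.2]
-0.048 [ 1.  -0.2 -0.7]
-0.044 [ 0.6 -0.8 -0.2]
-0.04 [ 0.2 -0.9 -0.1]
-0.036 [-0.8  0.2 -0.2]
-0.032 [-0.3 -0.5 -0.6]
-0.028 [ 0.5 -0.7  0.4]
-0.024 [ 0.  -0.5 -0.2]
-0.02 [-0.  -1.  -0.2]
-0.016 [ 0.4 -0.3  0.1]
-0.012 [-0.1 -0.6 -0.3]
-0.008 [-0.2 -0.2 -0.9]
-0.004 [-0.3 -0.7 -1.2]
0.0 [-0.4 -3.4 -1.4]
0.004 [  2.2 -18.2  -4.2]
80.25
```

View pics/t9.png

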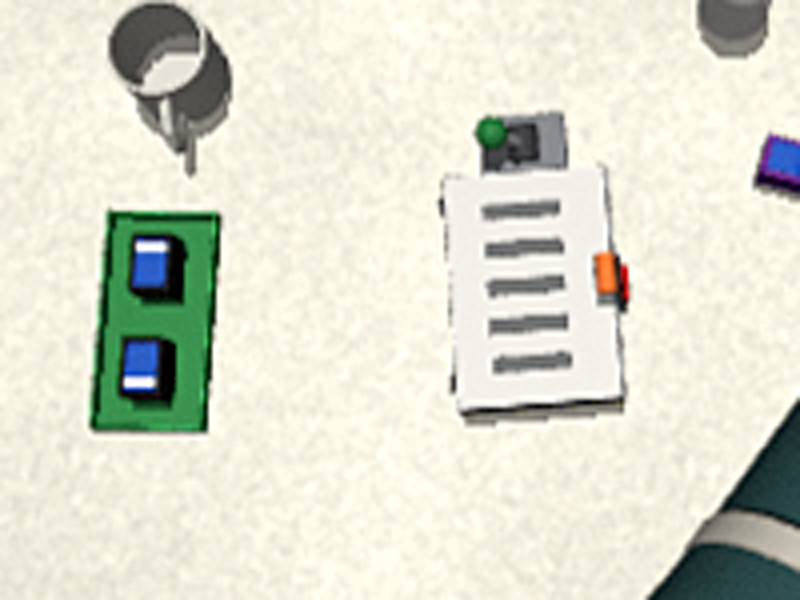

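```bash
python3 -c "
from rig import r
print(r.close_job())"
```

```text
the job is handed in; nothing more can be done
None
```

I finished the job and handed it in at about 80 s; the judge's verdict wasn't shown. In the last pictures, all four bays are filled (only bay 0 was empty), the two leftover spares are in the green tray, the cover is shut and the power lever is at its on stop. Nothing touched the bottle, mug, tape or purple look-alikes.

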